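# Knock the wax blocks out of the turn-over mould

## Robot

A 6-joint arm with a two-finger parallel gripper is mounted at the origin on the work surface. World frame = base frame: x ahead of the robot, y to its left, z up, the work surface at z = 0. Lengths are in m, angles in rad, forces in N, time in s.
With the tool pointing down it reaches from about 0.325 to 0.925 m from the base axis. Payload 3.1 kg.
Tool frame: the origin (TCP) lies between the finger pads; the fingertips stand 8 mm ahead of it and the grasp point (between the pads) lies 11 mm behind it; y points along the fingers, x is the direction in which the jaws open and shut, and the axes are right-handed (so a half turn about y gives the same grasp; the last joint's range is limited). The gripper opens to 85 mm and grips with 20 to 120 N. Pads are 22 mm wide; open, the fingers measure 114 mm over their backs; the gripper's body (76 mm by 85 mm) begins 54 mm behind the grasp point. The pads swing forward as they close: fully open they stand 13 mm farther back than shut.
Start: joints at [1.006, 0.217, 1.613, -0, 1.311, -0.112], TCP at [0.273, 0.562, 0.239] pointing down, gripper open.
Joint ranges: [-2.75, 2.75], [-0.78, 2.1], [0.31, 2.55], [-1.13, 4.27], [0.13, 2.63], [-2.58, 2.58]. Speed limits (rad/s): [2.79, 2.79, 3.14, 3.14, 3.14, 3.14].

## Interface

Orientations are given as a rotation vector (axis times angle).
In Python, from bench import arm, viewer gives the robot as it stands.
- The arm moves only by the tool drive_tool, never from a script. Its argument "plan" is one flat list of numbers, 7 for each row, row after row: the shift along the tool's x, y, z in cm, then the turn, a rotation vector about the tool's x, y, z in degrees, then the opening in per cent of the stroke, from 0 (shut) to 100 (fully open). A call has 1 to 12 rows; each row is the pose to reach, as a shift and turn from the pose measured when the call began, along the tool's axes at that moment; what a row does not reach only later rows make up. A row lasts 1/12 s, in which the tool goes at most 41.7 mm and 7.16 degrees, less where a joint would pass 70% of its speed; a pose out of reach is approached as far as the arm can. A call with a gripper value outside its range is refused whole. The fingers move at their own pace and stop on an object; "newtons" is the grip in N (left out, the last holds). Time passes only in rows, so rows that repeat a pose let the fingers close. It gives the time, the measured TCP pose, the force and the opening at its end, in the units of the state.
- arm.get_state(): the state, without advancing time (a new reading comes with each control period).
- viewer.snapshot(name): name is "scene" or "top"; returns the picture (400x640x3 uint8, blue, green, red); there is no depth.
- viewer.camera_model(name): a dict with "intrinsics" (3x3 intrinsics, pixels), "R" (3x3) and "t" (3): a world point X has camera coordinates R X + t. Camera axes: x right, y down, z forward; pixel columns grow to the right and rows downward; lengths in m; the calibration is good to about 2 mm. A picture is of the moment at which its call begins. camera_model takes no time and is no camera call.
- arm.hand_in(): hands the job in, once; it reports no verdict.
The state is a dict: "t": time; "qpos": joint angles; "joint_velocities": joint speeds; "tau": joint torques, N m; "ee_pos": TCP position; "orientation": TCP orientation; "wrist_force": force on the tool from outside, world axes, zero at the start; "torque": the same for the moment, N m; "finger_gap": opening from 0.0 (shut) to 1.0 (fully open).
Only numpy, scipy, OpenCV 4.12 (cv2) and the standard library are available. Lean on these libraries where they do the work, as an engineer would, in place of code of your own. Each camera call takes 0.05 s, during which the arm holds its last target.

## Task

In the clinic lab, two set wax blocks are stuck in the steel mould that is hinged to its stand. Take the mould by its black grip peg, turn it right over so that it lies mouth down above the rubber mat, and rap it down sharply there (again if need be) until both blocks have dropped out onto the mat. Then swing the empty mould back to where it lay, mouth up, and let go.

Things in the scene. Friction and masses are not known exactly. Their poses are not given: they have to be found in the camera images.
- mould (a joint): Angle q (rad) of the hinged steel mould: 0 lying mouth up (start), 3.14 turned over, mouth down; hard stops at both; swings freely, 0.35 kg. Its black grip is a 16 mm round peg along the stand's x, from x -60 to -128 mm, only counter below it. Peg axis in the stand frame (mm): y = -88 cos q - 10 sin q, z = 50 + 88 sin q - 10 cos q. The peg's sleeve revolves, so the gripper can stay pointing down.
- stand: Dark steel stand fixed to the counter, base 140 (x) by 240 (y) by 12 mm; origin: centre of its underside, z up. Hinge axis along x at y 0, z 50 mm, between lugs at x +-64, 62 mm high. The pan (107 by 50 by 21 mm, two cavities) lies on the -y side. On the +y side a black rubber mat: x +-65, y 20 to 115, top at z 22 mm, and two knock posts at x +-48, y 96, 50 mm high, under the turned-over pan.
- block_a: Cream wax block 42 by 38 by 16 mm, 25 g, stuck in the cavity nearer the peg (stand x -25, y -59 mm); origin: centre of the face on the cavity floor, 33 mm above the counter at the start. Turned over slowly it stays stuck (origin 67 mm up). Each sharp stop at q = 3.14 shifts it outwards: one fall of the peg's last 30 mm, or 1 to 3 raps at 0.3 m/s, free it. On the mat the origin is 38 mm up.
- block_b: The same kind of wax block, stuck alike in the other cavity (stand x +25, y -59 mm), origin and heights as for block_a.
Things that resemble listed ones, but are neither listed nor needed, are in the scene too. What is shaped like the block_b but green is not meant. What is shaped like the block_a but green is not meant.

How it is judged:
By the outcome, as a careful person would: the job done as asked, in the order asked, and still so for the second after the job is handed in, with the robot touching nothing.
It also fails if it takes over 58 s, if anything falls off the work surface, if the arm or the gripper's body presses on something with over 40 N, if the wrist force passes 120 N, or if a joint passes its speed limit or range.

## Working session

There is one attempt and no reset: what is moved stays moved. The work goes in short steps, Python scripts to look and compute and a tool call to move; the robot and the scene stay as the last step left them, time stands still between calls to the robot, and variables do not carry over. Pictures are saved under pics/ and viewed, and the job is handed in when it is done.

Besides the shell and the picture viewer there is one more tool, called after "Emit:" by a JSON object that holds its "name" and its "arguments". drive_tool: Moves the arm, as the interface text tells. Its arguments: {"type":"object","properties":{"plan":{"type":"array"},"newtons":{"type":"number"}},"required":["plan"]}

```bash
mkdir -p pics
python3 - <<'E'
from bench import arm, viewer
import cv2
s=arm.get_state(); print({k:s[k] for k in ('t','ee_pos','orientation','finger_gap','wrist_force')})
for n in ('scene','top'):
    cv2.imwrite(f'pics/{n}0.png',viewer.snapshot(n)); c=viewer.camera_model(n); print(n,c)
E
```

```text
{'t': 0.0, 'ee_pos': array([0.27298639, 0.56133239, 0.23794051]), 'orientation': array([-1.39109247, -0.86781593,  0.87143723]), 'finger_gap': 0.9979582454693781, 'wrist_force': array([ 0.42877991, -0.37180471, -0.28178817])}
scene {'intrinsics': array([[405.50150268,   0.        , 317.94622213],
       [  0.        , 405.50150268, 195.55363294],
       [  0.        ,   0.        ,   1.        ]]), 'R': array([[-0.13382507,  0.99095648, -0.00980299],
       [ 0.80639775,  0.10314061, -0.58230978],
       [-0.57603257, -0.08583276, -0.81290788]]), 't': array([ 0.0807858 , -0.45118249,  1.07426607])}
top {'intrinsics': array([[495.1104563 ,   0.        , 316.25865603],
       [  0.        , 495.1104563 , 193.91481626],
       [  0.        ,   0.        ,   1.        ]]), 'R': array([[-0.01893946, -0.99926771,  0.0332467 ],
       [-0.98172996,  0.01228948, -0.18988223],
       [ 0.1893346 , -0.03623555, -0.9812438 ]]), 't': array([0.00112735, 0.60600728, 0.70796284])}
```

View pics/scene0.png

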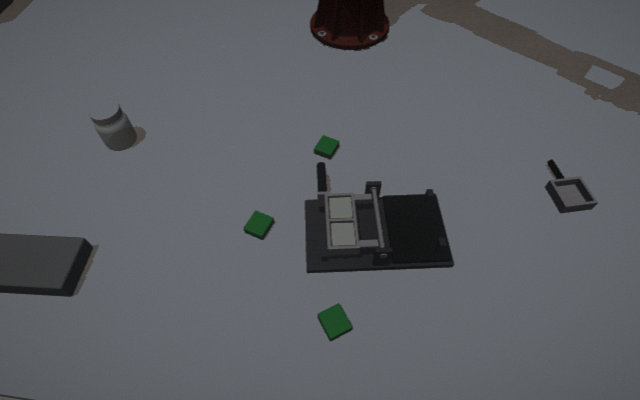

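View pics/top0.png

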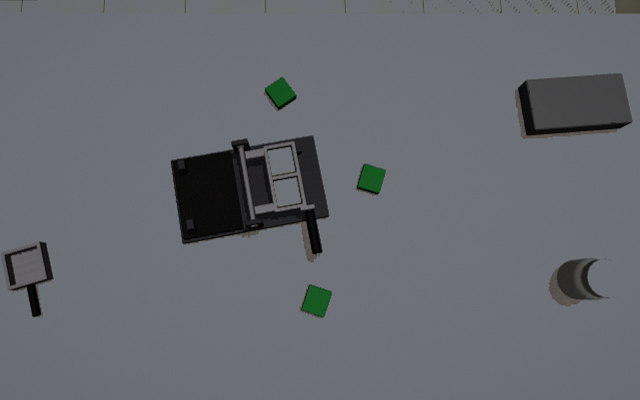

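Run:
```python
from bench import arm
from scipy.spatial.transform import Rotation as R
s=arm.get_state(); print(R.from_rotvec(s['orientation']).as_matrix().round(3),s['qpos'])
```

```text
[[ 0.437 -0.001 -0.899]
 [ 0.899 -0.002  0.437]
 [-0.002 -1.     0.   ]] [ 1.00579221e+00  2.17719961e-01  1.61478851e+00 -3.79712038e-05
  1.31127261e+00 -1.12200040e-01]
```

Scene view: the hinged mould has two cream blocks at about (341,208) and (343,234), a peg at (321,178), and the mat on the right. Top view: the blocks are at (282,160) and (287,191), and the peg runs from (308,210) to (318,250). There is also a loose pan with a black handle (scene (570,195), top (28,268)) and three green blocks. Those don't fit the description. I'll enlarge to confirm.

Run:
```python
import cv2,numpy as np
a=cv2.imread('pics/scene0.png')[140:290,290:470]; b=cv2.imread('pics/top0.png')[125:275,160:340]
g=lambda i:np.uint8(255*(i/255.)**0.5)
cv2.imwrite('pics/c0s.png',cv2.resize(g(a),None,fx=4,fy=4,interpolation=cv2.INTER_CUBIC))
cv2.imwrite('pics/c0t.png',cv2.resize(g(b),None,fx=4,fy=4,interpolation=cv2.INTER_CUBIC))
```

```text
(no output)
```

View pics/c0s.png

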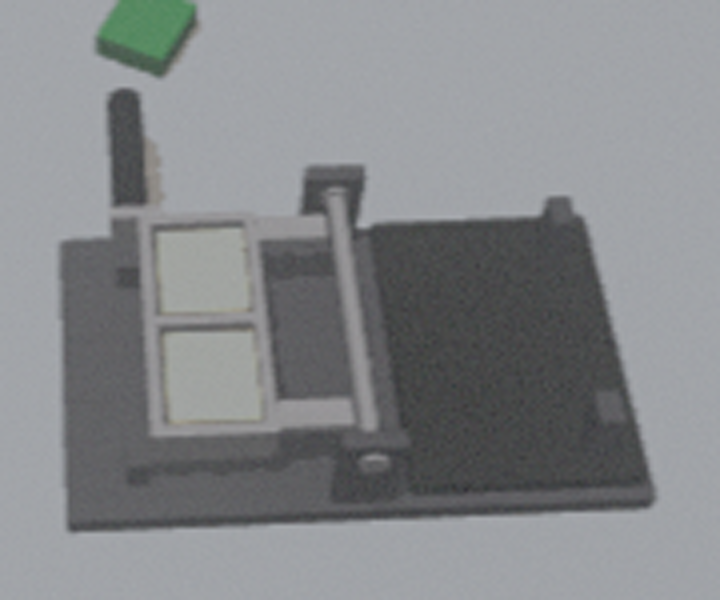

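View pics/c0t.png

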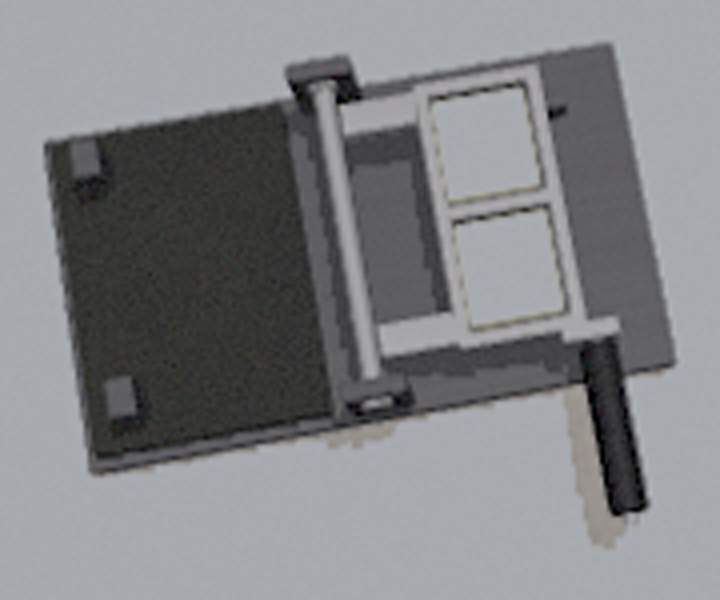

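Confirmed: this is the mould with two cream blocks, a peg at scene crop (124,92)–(130,205), and a hinged stand with mat and posts. Next I'll triangulate and fit the stand.

```bash
cat > h.py <<'E'
import numpy as np, cv2
from bench import arm, viewer
from scipy.spatial.transform import Rotation as Ro
C={n:viewer.camera_model(n) for n in('scene','top')}
P={n:C[n]['intrinsics']@np.c_[C[n]['R'],C[n]['t']] for n in C}
def tri(s,t):
    X=cv2.triangulatePoints(P['scene'],P['top'],np.float64(s).reshape(2,1),np.float64(t).reshape(2,1))[:,0]; X=X[:3]/X[3]
    return X
def proj(n,X):
    p=P[n]@np.append(X,1); return p[:2]/p[2]
def ray(n,uv,z):
    c=C[n]; d=c['R'].T@np.linalg.inv(c['intrinsics'])@np.array([*uv,1.]); o=-c['R'].T@c['t']
    return o+d*(z-o[2])/d[2]
E
python3 - <<'E'
from h import *
S=lambda u,v:((u+.5)/4-.5+290,(v+.5)/4-.5+140)
T=lambda u,v:((u+.5)/4-.5+160,(v+.5)/4-.5+125)
pts={'peg_out':((124,98),(630,508),(-128,-88,40)),'peg_in':((130,205),(598,343),(-60,-88,40)),
'blkA':((203,270),(511,267),(-25,-59,49)),'blkB':((212,375),(486,142),(25,-59,49)),
'c--':((62,241),(674,365),(-70,-120,12)),'c+-':((68,520),(612,44),(70,-120,12)),'c++':((652,492),(45,143),(70,120,12)),
}
A=[];B=[]
for k,(s,t,m) in pts.items():
    X=tri(S(*s),T(*t)); r=[np.linalg.norm(proj('scene',X)-S(*s)),np.linalg.norm(proj('top',X)-T(*t))]
    print(k,(X*1000).round(1),m,np.round(r,2)); A.append(np.array(m)/1000);B.append(X)
A=np.array(A);B=np.array(B)
for name,sel in(('all',slice(None)),('no peg',slice(2,None))):
    a,b=A[sel],B[sel]
    z=(a[:,0]+1j*a[:,1]);w=b[:,0]+1j*b[:,1]
    zc,wc=z.mean(),w.mean(); th=np.angle(np.sum((w-wc)*np.conj(z-zc))); o=wc-np.exp(1j*th)*zc
    print(name,np.degrees(th),o,'res mm',(1000*abs(w-o-np.exp(1j*th)*z)).round(1),'dz',(1000*(b[:,2]-a[:,2])).round(1))
for k,(s,t,m) in pts.items(): # single view plane
    print(k,(1000*ray('scene',S(*s),m[2]/1000)).round(0),(1000*ray('top',T(*t),m[2]/1000)).round(0))
E
```

```text
peg_out [518.2  -7.7  40.6] (-128, -88, 40) [0.82 0.65]
peg_in [582.2   3.6  46. ] (-60, -88, 40) [0.72 0.53]
blkA [612.6  37.7  47.1] (-25, -59, 49) [1.14 0.82]
blkB [663.1  46.9  47.9] (25, -59, 49) [0.93 0.63]
c-- [578.6 -28.1   8.2] (-70, -120, 12) [0.72 0.54]
c+- [715.3  -4.9   9.6] (70, -120, 12) [1.   0.64]
c++ [674.  228.8  12.6] (70, 120, 12) [0.48 0.32]
all 9.986436973515044 (0.6269153526402248+0.1006271391136723j) res mm [2.2 0.9 0.5 1.3 1.6 1.5 2.4] dz [ 0.6  6.  -1.9 -1.1 -3.8 -2.4  0.6]
no peg 9.973455023364991 (0.6266867450708684+0.10051412845571905j) res mm [0.5 1.6 1.7 1.3 2.2] dz [-1.9 -1.1 -3.8 -2.4  0.6]
peg_out [518.  -6.  40.] [518.  -9.  40.]
peg_in [578.   4.  40.] [583.   3.  40.]
blkA [614.  40.  49.] [612.  36.  49.]
blkB [664.  48.  49.] [663.  46.  49.]
c-- [581. -26.  12.] [578. -29.  12.]
c+- [716.  -3.  12.] [715.  -6.  12.]
c++ [674. 230.  12.] [674. 228.  12.]
```

```bash
cat >> h.py <<'E'
O=np.array([.627,.1006]); TH=np.radians(10.0)
def world(x,y,z):  # stand mm -> world m
    c,s=np.cos(TH),np.sin(TH); return np.array([O[0]+(c*x-s*y)/1e3,O[1]+(s*x+c*y)/1e3,z/1e3])
def peg(q,x=-98): return world(x,-88*np.cos(q)-10*np.sin(q),50+88*np.sin(q)-10*np.cos(q))
JX=np.array([-np.sin(TH),np.cos(TH),0]); RD=np.c_[JX,[0,0,-1],np.cross(JX,[0,0,-1])]
def rel(grasp,s=None,turn=True): # grasp point world -> tool-frame cm, deg
    s=s or arm.get_state(); R=Ro.from_rotvec(s['orientation']).as_matrix()
    tcp=np.asarray(grasp)+[0,0,-.011]
    rv=Ro.from_matrix(R.T@RD).as_rotvec(degrees=True)
    return np.r_[100*R.T@(tcp-s['ee_pos']),rv].round(2)
def show():
    s=arm.get_state(); print('t',round(s['t'],2),'tcp',s['ee_pos'].round(4),'F',s['wrist_force'].round(1),'gap',round(s['finger_gap'],3))
    return s
E
python3 - <<'E'
from h import *
s=show(); print(peg(0)); print(rel(peg(0)+[0,0,.09]),rel(peg(0)))
print('green',ray('top',(317,301),.016),ray('top',(371,179),.016))
E
```

```text
t 0.1 tcp [0.273  0.5614 0.2381] F [ 0.7 -0.2  0.2] gap 1.005
[ 0.54576988 -0.0030806   0.04      ]
[-38.8   11.98 -49.22  -0.05 -35.94  -0.12] [-38.78  20.98 -49.22  -0.05 -35.94  -0.12]
green [ 0.4430356  -0.00789992  0.016     ] [ 0.63798924 -0.1007962   0.016     ]
```

Emit:
{"name": "drive_tool", "arguments": {"plan": [-38.8,8,-49.2,0,-36,0,100,-38.8,8,-49.2,0,-36,0,100,-38.8,8,-49.2,0,-36,0,100,-38.8,8,-49.2,0,-36,0,100,-38.8,8,-49.2,0,-36,0,100,-38.8,8,-49.2,0,-36,0,100,-38.8,8,-49.2,0,-36,0,100,-38.8,8,-49.2,0,-36,0,100,-38.8,8,-49.2,0,-36,0,100,-38.8,8,-49.2,0,-36,0,100,-38.8,8,-49.2,0,-36,0,100,-38.8,8,-49.2,0,-36,0,100], "newtons": 60}}

```text
t: 1.1
ee_pos: [0.4848, 0.1217, 0.1763]
orientation: [-1.121, -1.335, 1.339]
wrist_force: [1.1, 0.0, -1.3]
finger_gap: 0.997
```

Run:
```python
from h import *
s=show(); print(rel(peg(0)+[0,0,.06]),s['qpos'])
```

```text
t 1.1 tcp [0.4848 0.1217 0.1763] F [ 1.1  0.  -1.3] gap 0.997
[-13.34   8.75  -3.84  -0.1    0.05  -0.08] [ 1.06362205e-01  1.54365480e-02  1.96001661e+00 -1.73729062e-03
  1.16783412e+00 -1.63921671e+00]
```

Emit:
{"name": "drive_tool", "arguments": {"plan": [-13.3,4,-3.8,0,0,0,100,-13.3,8.7,-3.8,0,0,0,100,-13.3,8.7,-3.8,0,0,0,100,-13.3,8.7,-3.8,0,0,0,100,-13.3,8.7,-3.8,0,0,0,100,-13.3,8.7,-3.8,0,0,0,100]}}

```text
t: 1.6
ee_pos: [0.5436, -0.0041, 0.0867]
orientation: [-1.117, -1.329, 1.338]
wrist_force: [-0.4, 0.9, -0.1]
finger_gap: 0.994
```

Run:
```python
from h import *
s=show(); print(rel(peg(0)))
for n in('scene','top'): cv2.imwrite(f'pics/{n}1.png',viewer.snapshot(n))
a=cv2.imread('pics/scene1.png')[90:290,250:470]; b=cv2.imread('pics/top1.png')[125:325,160:380]
g=lambda i:cv2.resize(np.uint8(255*(i/255.)**0.5),None,fx=1.8,fy=1.8,interpolation=cv2.INTER_CUBIC)
cv2.imwrite('pics/c1.png',np.hstack([g(a),g(b)]))
```

```text
t 1.6 tcp [ 0.5436 -0.0041  0.0867] F [-0.4  0.9 -0.1] gap 0.994
[ 0.06  5.77 -0.28 -0.42 -0.14  0.03]
```

View pics/c1.png

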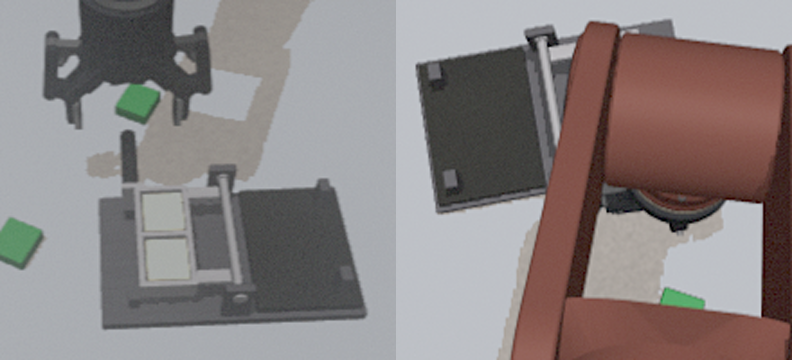

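The fingers hang open over the peg, straddling it in the scene view: fingers at crop (77,120) and (180,120), peg at (128,150). I'll descend and close.

Emit:
{"name": "drive_tool", "arguments": {"plan": [0,2.5,-0.2,0,0,0,100,0,5,-0.2,0,0,0,100,0,5.8,-0.2,0,0,0,100,0,5.8,-0.2,0,0,0,100,0,5.8,-0.2,0,0,0,0,0,5.8,-0.2,0,0,0,0,0,5.8,-0.2,0,0,0,0,0,5.8,-0.2,0,0,0,0,0,5.8,-0.2,0,0,0,0,0,5.8,-0.2,0,0,0,0,0,5.8,-0.2,0,0,0,0,0,5.8,-0.2,0,0,0,0], "newtons": 60}}

```text
t: 2.7
ee_pos: [0.5476, -0.0025, 0.0323]
orientation: [-1.122, -1.335, 1.339]
wrist_force: [-1.3, -1.0, 4.1]
finger_gap: 0.163
```

Run:
```python
from h import *
s=show(); print(rel(peg(0)))
for i in range(1,13):
    q=i*np.pi/24; print(i,rel(peg(q)))
```

```text
t 2.7 tcp [ 0.5476 -0.0025  0.0323] F [-1.3 -1.   4.1] gap 0.163
[-0.03  0.33  0.19 -0.07  0.04 -0.09]
1 [-0.08 -0.83  0.19 -0.07  0.04 -0.09]
2 [ 0.01 -1.99  0.19 -0.07  0.04 -0.09]
3 [ 0.26 -3.12  0.19 -0.07  0.04 -0.09]
4 [ 0.65 -4.21  0.19 -0.07  0.04 -0.09]
5 [ 1.17 -5.24  0.19 -0.07  0.04 -0.09]
6 [ 1.83 -6.19  0.19 -0.07  0.04 -0.09]
7 [ 2.61 -7.05  0.19 -0.07  0.04 -0.09]
8 [ 3.49 -7.8   0.19 -0.07  0.04 -0.09]
9 [ 4.47 -8.43  0.19 -0.07  0.04 -0.09]
10 [ 5.52 -8.92  0.19 -0.07  0.04 -0.09]
11 [ 6.62 -9.28  0.19 -0.07  0.04 -0.09]
12 [ 7.76 -9.49  0.19 -0.07  0.04 -0.09]
```

The gap is about 14–16 mm, so the peg is held. Now I'll swing through the first half of the arc, relative to this pose.

Emit:
{"name": "drive_tool", "arguments": {"plan": [-0.05,-1.15,0,0,0,0,0,0.05,-2.3,0,0,0,0,0,0.3,-3.45,0,0,0,0,0,0.7,-4.55,0,0,0,0,0,1.2,-5.55,0,0,0,0,0,1.85,-6.5,0,0,0,0,0,2.65,-7.4,0,0,0,0,0,3.5,-8.15,0,0,0,0,0,4.5,-8.75,0,0,0,0,0,5.55,-9.25,0,0,0,0,0,6.65,-9.6,0,0,0,0,0,7.8,-9.8,0,0,0,0,0]}}

```text
t: 3.7
ee_pos: [0.5338, 0.0756, 0.1307]
orientation: [-1.122, -1.336, 1.339]
wrist_force: [0.5, -0.6, -2.2]
finger_gap: 0.164
```

Run:
```python
from h import *
s=show(); print(rel(peg(np.pi/2)+[0,0,.003]))
for i in range(13,25):
    q=i*np.pi/24; print(i,rel(peg(q)+[0,0,.003])[:3])
cv2.imwrite('pics/s2.png',viewer.snapshot('scene'))
a=cv2.imread('pics/s2.png')[90:290,250:470]
g=lambda i:cv2.resize(np.uint8(255*(i/255.)**0.5),None,fx=3,fy=3,interpolation=cv2.INTER_CUBIC)
cv2.imwrite('pics/c2.png',g(a))
```

```text
t 3.7 tcp [0.5338 0.0756 0.1307] F [ 0.5 -0.6 -2.2] gap 0.164
[-0.16  0.07  0.19 -0.07  0.05 -0.1 ]
13 [1.   0.01 0.19]
14 [2.15 0.11 0.19]
15 [3.28 0.35 0.18]
16 [4.37 0.74 0.18]
17 [5.4  1.27 0.18]
18 [6.36 1.93 0.18]
19 [7.22 2.71 0.18]
20 [7.97 3.59 0.18]
21 [8.59 4.56 0.17]
22 [9.09 5.61 0.17]
23 [9.44 6.71 0.17]
24 [9.65 7.85 0.17]
```

View pics/c2.png

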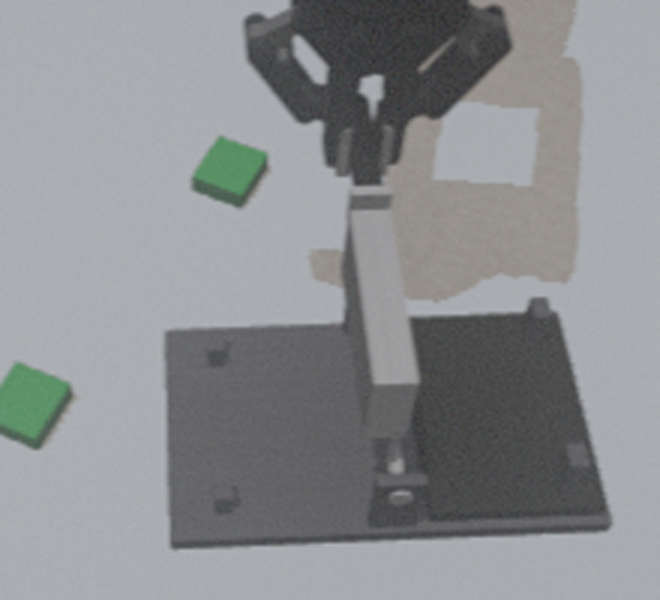

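The mould stands upright at crop (385,300), with the peg in the fingers. I'll carry on to about 33 mm above the stop.

Emit:
{"name": "drive_tool", "arguments": {"plan": [1.0,0,0,0,0,0,0,2.15,0.1,0,0,0,0,0,3.3,0.35,0,0,0,0,0,4.35,0.75,0,0,0,0,0,5.4,1.25,0,0,0,0,0,6.35,1.9,0,0,0,0,0,7.2,2.7,0,0,0,0,0,8.0,3.6,0,0,0,0,0,8.6,4.5,0,0,0,0,0,8.6,4.5,0,0,0,0,0,8.6,4.5,0,0,0,0,0,8.6,4.5,0,0,0,0,0]}}

```text
t: 4.75
ee_pos: [0.5188, 0.1613, 0.0845]
orientation: [-1.122, -1.337, 1.341]
wrist_force: [5.3, -5.7, -5.9]
finger_gap: 0.162
```

Emit:
{"name": "drive_tool", "arguments": {"plan": [0,0,0,0,0,0,100,0,0,0,0,0,0,100,0,0,0,0,0,0,100,0,0,0,0,0,0,100,0,0,0,0,0,0,100,0,0,0,0,0,0,100,0,0,0,0,0,0,100,0,0,0,0,0,0,100]}}

```text
t: 5.42
ee_pos: [0.5188, 0.1614, 0.0847]
orientation: [-1.122, -1.337, 1.341]
wrist_force: [-0.2, -0.8, -0.2]
finger_gap: 1.002
```

Run:
```python
from h import *
s=show(); print(rel(peg(np.pi)+[0,0,.003]))
cv2.imwrite('pics/s3.png',viewer.snapshot('scene'));cv2.imwrite('pics/t3.png',viewer.snapshot('top'))
a=cv2.imread('pics/s3.png')[90:290,270:490];b=cv2.imread('pics/t3.png')[125:325,160:380]
g=lambda i:cv2.resize(np.uint8(255*(i/255.)**0.5),None,fx=1.8,fy=1.8,interpolation=cv2.INTER_CUBIC)
cv2.imwrite('pics/c3.png',np.hstack([g(a),g(b)]))
```

```text
t 5.42 tcp [0.5188 0.1614 0.0847] F [-0.2 -0.8 -0.2] gap 1.002
[ 0.94  3.26  0.19 -0.04  0.14 -0.15]
```

View pics/c3.png

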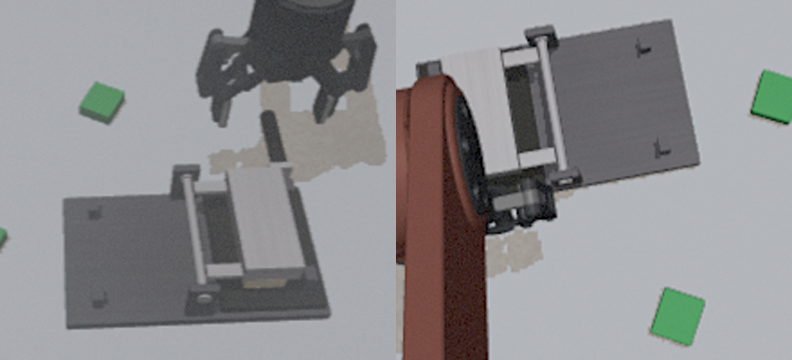

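The mould fell onto the posts. Cream shows beneath the pan at crop (265,280). I'll look closer.

Run:
```python
from h import *
a=cv2.imread('pics/s3.png')[170:275,360:460]
cv2.imwrite('pics/c4.png',cv2.resize(np.uint8(255*(a/255.)**0.4),None,fx=5.5,fy=5.5,interpolation=cv2.INTER_CUBIC))
print([ (x,proj('scene',world(*p)).round(1)) for x,p in (('B far-mat edge z22',(44,78,22)),('B top38',(44,78,38)),('B stuck z51 end',(44,78,51)))])
print(rel(peg(np.pi)+[0,0,.003]))
```

```text
[('B far-mat edge z22', array([425.8, 247.4])), ('B top38', array([427.8, 242.7])), ('B stuck z51 end', array([429.6, 238.6]))]
[ 0.95  3.26  0.19 -0.05  0.15 -0.16]
```

View pics/c4.png

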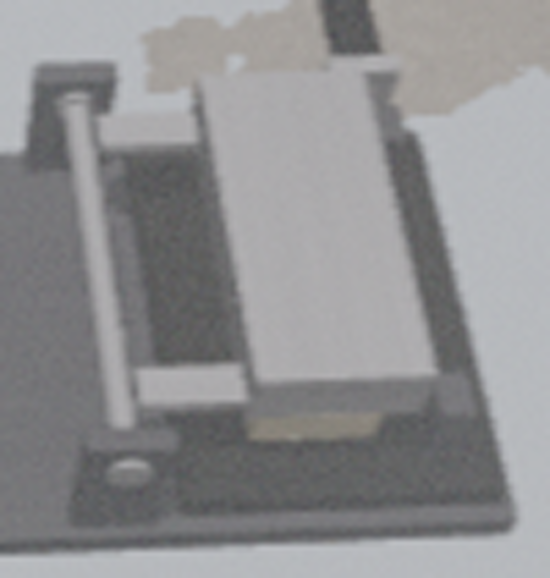

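Block B's lower edge is at about row 250 and a block on the mat predicts about 248, so it is out. Block A is hidden. I'll regrip and raise the mould to check.

Emit:
{"name": "drive_tool", "arguments": {"plan": [0.9,0,0,0,0,0,100,0.9,1.6,0,0,0,0,100,0.9,3.2,0,0,0,0,100,0.9,3.2,0,0,0,0,100,0.9,3.2,0,0,0,0,0,0.9,3.2,0,0,0,0,0,0.9,3.2,0,0,0,0,0,0.9,3.2,0,0,0,0,0,0.9,3.2,0,0,0,0,0,0.9,3.2,0,0,0,0,0,0.9,3.2,0,0,0,0,0,0.9,3.2,0,0,0,0,0]}}

```text
t: 6.52
ee_pos: [0.5176, 0.1707, 0.0533]
orientation: [-1.122, -1.338, 1.339]
wrist_force: [-0.9, 1.6, 3.2]
finger_gap: 0.165
```

Run:
```python
from h import *
s=show()
z=rel(peg(np.pi)); print(z)
for i in range(23,11,-1): print(i,(rel(peg(i*np.pi/24))-z)[:3].round(2))
```

```text
t 6.52 tcp [0.5176 0.1707 0.0533] F [-0.9  1.6  3.2] gap 0.165
[-0.    0.43  0.24  0.02  0.11 -0.1 ]
23 [-0.21 -1.14  0.  ]
22 [-0.57 -2.24  0.  ]
21 [-1.06 -3.29  0.01]
20 [-1.69 -4.26  0.01]
19 [-2.44 -5.14  0.01]
18 [-3.3  -5.92  0.01]
17 [-4.25 -6.58  0.01]
16 [-5.28 -7.11  0.01]
15 [-6.37 -7.5   0.01]
14 [-7.51 -7.74  0.02]
13 [-8.66 -7.84  0.02]
12 [-9.82 -7.78  0.02]
```

Emit:
{"name": "drive_tool", "arguments": {"plan": [-0.2,-1.15,0,0,0,0,0,-0.55,-2.25,0,0,0,0,0,-1.05,-3.3,0,0,0,0,0,-1.7,-4.25,0,0,0,0,0,-2.45,-5.15,0,0,0,0,0,-3.3,-5.9,0,0,0,0,0,-4.25,-6.6,0,0,0,0,0,-5.3,-7.1,0,0,0,0,0,-5.3,-7.1,0,0,0,0,0]}}

```text
t: 7.27
ee_pos: [0.5271, 0.1164, 0.1257]
orientation: [-1.124, -1.336, 1.339]
wrist_force: [-1.5, 2.2, 1.8]
finger_gap: 0.162
```

Run:
```python
from h import *
s=show()
cv2.imwrite('pics/s5.png',viewer.snapshot('scene'));cv2.imwrite('pics/t5.png',viewer.snapshot('top'))
a=cv2.imread('pics/s5.png')[90:290,270:490];b=cv2.imread('pics/t5.png')[125:325,160:380]
g=lambda i:cv2.resize(np.uint8(255*(i/255.)**0.45),None,fx=1.8,fy=1.8,interpolation=cv2.INTER_CUBIC)
cv2.imwrite('pics/c5.png',np.hstack([g(a),g(b)]))
```

```text
t 7.27 tcp [0.5271 0.1164 0.1257] F [-1.5  2.2  1.8] gap 0.162
```

View pics/c5.png

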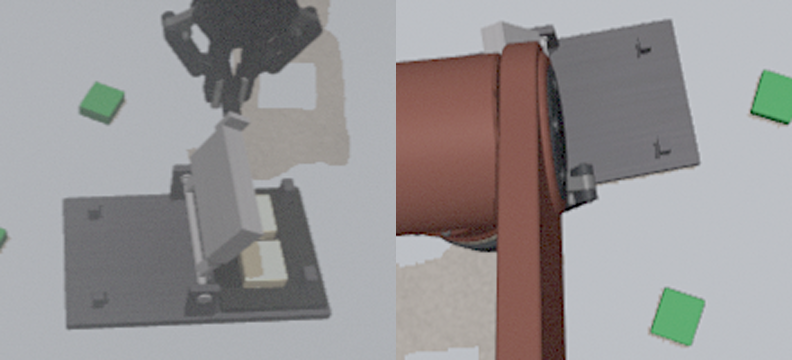

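Both cream blocks lie on the mat, at crop (265,215) and (265,262). Now I'll swing the empty mould back.

Run:
```python
from h import *
s=show()
for i in range(16,-1,-1): print(i,rel(peg(i*np.pi/24)+[0,0,.004])[:3])
```

```text
t 7.37 tcp [0.5268 0.1182 0.1249] F [-1.3  1.9  3.3] gap 0.169
16 [0.06 0.07 0.24]
15 [-1.03 -0.32  0.24]
14 [-2.16 -0.56  0.24]
13 [-3.31 -0.66  0.24]
12 [-4.47 -0.6   0.24]
11 [-5.61 -0.4   0.24]
10 [-6.71 -0.04  0.24]
9 [-7.76  0.45  0.24]
8 [-8.73  1.08  0.24]
7 [-9.62  1.83  0.24]
6 [-10.4    2.69   0.24]
5 [-11.06   3.64   0.24]
4 [-11.59   4.67   0.25]
3 [-11.98   5.76   0.25]
2 [-12.22   6.89   0.25]
1 [-12.32   8.05   0.25]
0 [-12.26   9.2    0.25]
```

Emit:
{"name": "drive_tool", "arguments": {"plan": [-1.0,-0.3,0,0,0,0,0,-2.15,-0.55,0,0,0,0,0,-3.3,-0.65,0,0,0,0,0,-4.45,-0.6,0,0,0,0,0,-5.6,-0.4,0,0,0,0,0,-6.7,-0.05,0,0,0,0,0,-7.75,0.45,0,0,0,0,0,-8.75,1.1,0,0,0,0,0,-9.6,1.85,0,0,0,0,0,-10.4,2.7,0,0,0,0,0,-11.05,3.65,0,0,0,0,0,-11.05,3.65,0,0,0,0,0]}}

```text
t: 8.37
ee_pos: [0.5462, 0.0078, 0.086]
orientation: [-1.123, -1.335, 1.338]
wrist_force: [1.8, -3.1, -1.5]
finger_gap: 0.162
```

Run:
```python
from h import *
s=show()
for i in range(5,-1,-1): print(i,rel(peg(i*np.pi/24)+[0,0,.004])[:3])
```

```text
t 8.37 tcp [0.5462 0.0078 0.086 ] F [ 1.8 -3.1 -1.5] gap 0.162
5 [ 0.15 -0.27  0.23]
4 [-0.38  0.77  0.23]
3 [-0.77  1.86  0.23]
2 [-1.02  2.99  0.23]
1 [-1.11  4.14  0.23]
0 [-1.05  5.3   0.23]
```

Emit:
{"name": "drive_tool", "arguments": {"plan": [-0.4,0.75,0,0,0,0,0,-0.6,1.3,0,0,0,0,0,-0.75,1.85,0,0,0,0,0,-0.9,2.4,0,0,0,0,0,-1.0,3.0,0,0,0,0,0,-1.05,3.6,0,0,0,0,0,-1.1,4.1,0,0,0,0,0,-1.1,4.7,0,0,0,0,0,-1.05,5.1,0,0,0,0,0,-1.05,5.4,0,0,0,0,0,-1.05,5.5,0,0,0,0,0,-1.05,5.5,0,0,0,0,0]}}

```text
t: 9.37
ee_pos: [0.548, -0.0025, 0.033]
orientation: [-1.121, -1.335, 1.339]
wrist_force: [-5.7, -1.4, 10.8]
finger_gap: 0.162
```

Emit:
{"name": "drive_tool", "arguments": {"plan": [0,0,0,0,0,0,0,0,0,0,0,0,0,0,0,0,0,0,0,0,100,0,0,0,0,0,0,100,0,0,0,0,0,0,100,0,0,0,0,0,0,100,0,0,0,0,0,0,100,0,0,0,0,0,0,100]}}

```text
t: 10.03
ee_pos: [0.5481, -0.0023, 0.0329]
orientation: [-1.121, -1.335, 1.338]
wrist_force: [-0.7, 0.4, 0.1]
finger_gap: 0.99
```

Run:
```python
from h import *
s=show(); print(rel(peg(0)))
```

```text
t 10.03 tcp [ 0.5481 -0.0023  0.0329] F [-0.7  0.4  0.1] gap 0.99
[-0.03  0.39  0.24 -0.1   0.   -0.07]
```

Released. I'll rise straight up and move back out of the view.

Emit:
{"name": "drive_tool", "arguments": {"plan": [0,-2.5,0,0,0,0,100,0,-6,0,0,0,0,100,0,-10,0,0,0,0,100,0,-14,0,0,0,0,100,0,-18,0,0,0,0,100,-3,-18,0,0,0,0,100,-7,-18,2,0,0,0,100,-11,-18,4,0,0,0,100,-15,-18,5,0,0,0,100,-19,-18,6,0,0,0,100,-23,-18,7,0,0,0,100,-23,-18,7,0,0,0,100]}}

```text
t: 11.03
ee_pos: [0.5186, -0.2473, 0.2138]
orientation: [-1.128, -1.329, 1.338]
wrist_force: [0.4, 0.3, 0.2]
finger_gap: 1.002
```

Run:
```python
from h import *
s=show()
cv2.imwrite('pics/s6.png',viewer.snapshot('scene'));cv2.imwrite('pics/t6.png',viewer.snapshot('top'))
a=cv2.imread('pics/s6.png')[130:290,280:480];b=cv2.imread('pics/t6.png')[115:275,150:350]
g=lambda i:cv2.resize(np.uint8(255*(i/255.)**0.45),None,fx=2,fy=2,interpolation=cv2.INTER_CUBIC)
cv2.imwrite('pics/c6.png',np.hstack([g(a),g(b)]))
```

```text
t 11.03 tcp [ 0.5186 -0.2473  0.2138] F [0.4 0.3 0.2] gap 1.002
```

View pics/c6.png

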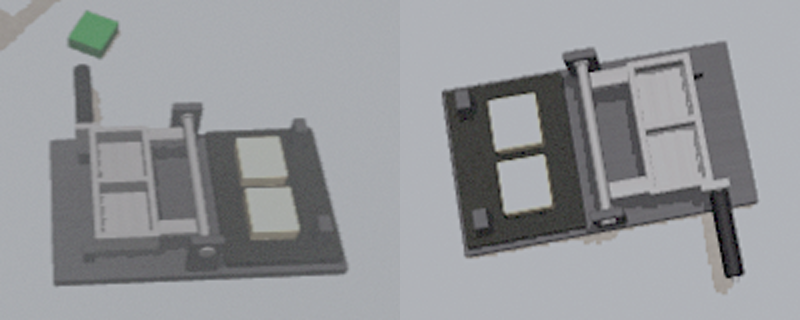

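Both blocks lie on the mat (top crop (516,122) and (525,184)). The mould is mouth up with empty cavities, and its peg end is at top pixel (317,252), as at the start. I'll let the arm settle, then hand in.

Emit:
{"name": "drive_tool", "arguments": {"plan": [0,0,0,0,0,0,100,0,0,0,0,0,0,100,0,0,0,0,0,0,100]}}

```text
t: 11.38
ee_pos: [0.519, -0.241, 0.213]
orientation: [-1.121, -1.334, 1.336]
wrist_force: [-0.4, -0.6, 0.8]
finger_gap: 1.0
```

Run:
```python
from h import *
s=show(); print(abs(s['joint_velocities']).max()); print(arm.hand_in())
```

```text
t 11.38 tcp [ 0.519 -0.241  0.213] F [-0.4 -0.6  0.8] gap 1.0
0.004553199217847636
the job is handed in; nothing more can be done
None
```

The job is done and handed in at 11.4 s, with both wax blocks out on the mat and the empty mould back mouth up. I took the mould by its peg, turned it over, and let the peg fall the last 33 mm or so onto the posts. That one rap freed both blocks. I then regripped, swung the mould back slowly and let go.

**Last checks:**
- In both views the two cream blocks lie on the mat and the cavities are empty.
- The mould's peg end is within about half a pixel of where it started.
- The gripper is open and clear of everything, with the arm at rest.
- The wrist forces I read stayed below about 15 N.

**Disagreements:**
- Triangulated heights were up to 4 mm off the given ones, and 6 mm at the peg's inner end.
- The gripper sat 3–4 mm higher on the peg than I had commanded, so I made the swings relative to the gripped pose.

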